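# Fold the wide tilt board flat for stowing

## Robot

A 7-joint arm with a two-finger parallel gripper is mounted at the origin on the work surface. World frame = base frame: x ahead of the robot, y to its left, z up, the work surface at z = 0. Lengths are in m, angles in degrees, forces in N, time in s.
With the tool pointing down it reaches from about 0.425 to 0.875 m from the base axis. Payload 4.7 kg.
Tool frame: the origin (TCP) lies on the mounting face of the last link; the fingertips stand 182 mm ahead of it and the grasp point (between the pads) lies 164 mm ahead of it; z points along the fingers, y is the line along which they close (so a half turn about z gives the same grasp; the last joint's range is limited). The gripper opens to 87 mm and grips with 3 to 60 N. Pads are 19 mm wide; open, the fingers measure 117 mm over their backs; the gripper's body (75 mm by 190 mm) begins 51 mm behind the grasp point.
Start: joints at [-67.03, 18.392, -4.016, 83.108, 1.295, 78.541, -3.26], TCP at [0.245, 0.602, 0.405] pointing down, gripper open.
Joint ranges: [-163.93, 163.93], [-17.29, 119.83], [-79.2, 71.16], [3.27, 140.29], [-89.18, 269.18], [5.43, 117.66], [-154.24, 154.24]. Speed limits (degrees/s): [147.25, 147.25, 180, 180, 180, 180, 180].

## Interface

Orientations are given as [roll, pitch, yaw] about the fixed x, y, z axes, in that order (R = Rz(yaw) Ry(pitch) Rx(roll)).
In Python, from cell import env gives the robot as it stands.
- The arm moves only by the tool servo_tool, never from a script. Its argument "plan" is a list of rows, each an object with "xyz": the shift along the tool's x, y, z in cm, a list of three; "twist": the turn, a rotation vector about the tool's x, y, z in degrees, a list of three; "jaw": the closure, from 0 (fully open) to 1 (shut). In form: [{"xyz": [x, y, z], "twist": [wx, wy, wz], "jaw": jaw}, ...]. A call has 1 to 10 rows; each row is the pose to reach, as a shift and turn from the pose commanded when the call began, along the tool's axes at that moment; what a row does not reach only later rows make up. A row lasts 1/12 s, in which the tool goes at most 41.7 mm and 7.16 degrees, less where a joint would pass 70% of its speed; a pose out of reach is approached as far as the arm can. A call with a gripper value outside its range is refused whole. The fingers move at their own pace and stop on an object; "newtons" is the grip in N (left out, the last holds). Time passes only in rows, so rows that repeat a pose let the fingers close. It gives the time, the measured TCP pose, the force, the opening and the grip force at its end, in the units of the state.
- env.get_obs(): the state, without advancing time (a new reading comes with each control period).
- env.read_camera(name): name is "side" or "top"; returns a dict with "img" (384x512x3 uint8, red, green, blue), "camera_matrix" (3x3 intrinsics, pixels), "R" (3x3) and "t" (3): a world point X has camera coordinates R X + t. Camera axes: x right, y down, z forward; pixel columns grow to the right and rows downward; lengths in m; the calibration is good to about 2 mm. A picture is of the moment at which its call begins. There is no depth.
- env.sign_off(): hands the job in; it is judged then, once.
The state is a dict: "time_s": time; "qpos": joint angles; "joint_velocities": joint speeds; "effort": joint torques, N m; "tool_pos": TCP position; "tool_rot": TCP orientation; "force": force on the tool from outside, world axes, zero at the start; "wrist_torque": the same for the moment, N m; "grip_width": finger opening in m; "grasp_force": force on a finger pad.
Only numpy, scipy, OpenCV 4.12 (cv2) and the standard library are available. Lean on these libraries where they do the work, as an engineer would, in place of code of your own. Each camera call takes 0.05 s, during which the arm holds its last target. There are 200 camera calls.

## Task

Two plywood tilt boards stand on the shed bench, each held up by a prop in a notched rack. Fold the wide one flat so it can be stowed: take it by the steel bar along its free edge, raise it through its remaining notches and on past the top until its prop springs clear, then bring it gently all the way down and let go. Leave the narrow board propped up.

Things in the scene. Friction and masses are not known exactly. Their poses are not given: they have to be found in the camera images.
- wide_board (a joint): Angle (rad) of the board to fold: 0 flat, grows as its far edge rises, stop at 1.3. Plywood 240 mm wide, 0.5 kg; hinge 45 mm above the bench on the robot's side. Five notches, about 0.61, 0.69, 0.78, 0.86, 0.94, let it rise but not sink; it starts in one of the lower three. Raised past 1.05 (go to 1.2) its prop springs up against the underside; then it sinks freely to 0, falling if let go.
- wide_bar (a point): Middle of the wide board's lifting bar: round steel, 10 mm thick, 224 mm long, 40 mm clear of the plywood, at the edge far from the robot. x points along the board away from the hinge (tilts with it), y along the bar. The hinge axis is parallel, 235 mm back along -x: the bar swings up and towards the robot. Flat, it is 45 mm above the bench, which is bare beneath it.
- narrow_board (a joint): Angle (rad) of the narrow board, to be left propped: same mechanism, notches and meaning (0 flat). It starts in one of its lower three notches (0.61 to 0.78) and would release if raised past 1.05.
- narrow_bar (a point): Middle of the narrow board's lifting bar: same make and axes, also 235 mm from its hinge, but this board is 130 mm wide and its bar 114 mm long. It stands to the left or right of the wide one, at least 25 mm clear.

How it is judged:
By the outcome, as a careful person would: the job done as asked, in the order asked, and still so for the second after the job is handed in, with the robot touching nothing.
It also fails if it takes over 48 s, if anything falls off the work surface, if the arm or the gripper's body presses on something with over 40 N, if the wrist force passes 120 N, or if a joint passes its speed limit or range.

## Working session

There is one attempt and no reset: what is moved stays moved. The work goes in short steps, Python scripts to look and compute and a tool call to move; the robot and the scene stay as the last step left them, time stands still between calls to the robot, and variables do not carry over. Pictures are saved under pics/ and viewed, at most 10 in all, crops included, and the job is handed in when it is done.

Besides the shell and the picture viewer there is one more tool, called after "Emit:" as a command line: name --argument value ..., lists and objects as JSON in quotes. servo_tool: Moves the arm, as the interface text tells. Its arguments: {"type":"object","properties":{"plan":{"type":"array","items":{"type":"object","properties":{"xyz":{"type":"array","items":{"type":"number"}},"twist":{"type":"array","items":{"type":"number"}},"jaw":{"type":"number"}}}},"newtons":{"type":"number"}},"required":["plan"]}

```bash
mkdir -p pics
python3 - <<'E'
from cell import env
import cv2,numpy as np
for n in("side","top"):
    c=env.read_camera(n); cv2.imwrite(f"pics/{n}0.png",c["img"][:,:,::-1])
    np.savez(f"{n}.npz",K=c["camera_matrix"],R=c["R"],t=c["t"])
    R,t=np.array(c["R"]),np.array(c["t"]);print(n,"pos",-R.T@t,"fwd",R[2],"right",R[0])
o=env.get_obs();print({k:np.round(v,3) for k,v in o.items()})
E
```

```text
side pos [0.52676086 0.44772761 0.52884908] fwd [ 0.01524609 -0.71199617 -0.70201782] right [-0.99981064 -0.01934734 -0.00209107]
top pos [ 0.42581756 -0.00756027  1.07972448] fwd [ 0.10676685 -0.00691871 -0.99426001] right [-0.00832793 -0.99994694  0.006064  ]
{'time_s': np.float64(0.1), 'qpos': array([-67.03 ,  18.435,  -4.015,  83.168,   1.298,  78.542,  -3.26 ]), 'joint_velocities': array([ 0.072, -0.206, -0.053, -0.152, -0.079,  0.08 ,  0.001]), 'effort': array([-0.0000e+00, -4.9257e+01, -4.0600e-01, -3.1340e+01, -6.4000e-02,
        3.9000e-02,  0.0000e+00]), 'tool_pos': array([0.245, 0.602, 0.404]), 'tool_rot': array([-1.79900e+02,  8.00000e-03,  1.57839e+02]), 'force': array([ 0.29 , -0.149, -0.291]), 'wrist_torque': array([-0.042, -0.029, -0.024]), 'grasp_force': np.float64(0.0), 'grip_width': np.float64(0.087)}
```

View pics/side0.png

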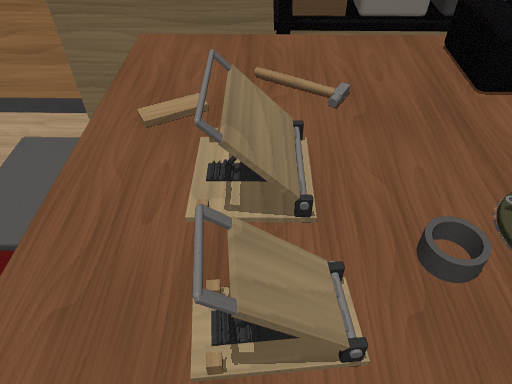

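View pics/top0.png

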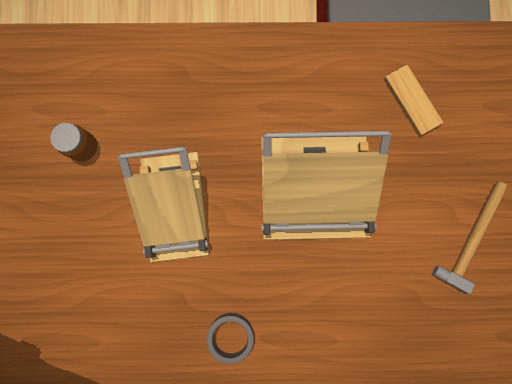

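The side view shows the narrow board in front, with its bar from (200,208) to (199,299). The wide board is behind it, with its bar from (213,53) to (198,122). In the top view the wide bar runs (264,135)–(389,134) and the narrow one (120,157)–(187,151). The hinge rods are at (266,229)–(372,228) and (148,250)–(207,244).

```bash
cat > h.py <<'E'
import numpy as np,cv2
C={n:np.load(f"{n}.npz") for n in("side","top")}
def P(n): c=C[n]; return c["K"]@np.c_[c["R"],c["t"]]
def tri(top,side):
    X=cv2.triangulatePoints(P("top"),P("side"),np.float64(top),np.float64(side))[:,0]; return X[:3]/X[3]
def atz(n,uv,z):
    c=C[n]; d=c["R"].T@np.linalg.inv(c["K"])@[*uv,1]; o=-c["R"].T@c["t"]; return o+d*(z-o[2])/d[2]
def pr(n,X): q=P(n)@[*X,1]; return q[:2]/q[2]
E
python3 - <<'E'
from h import *
for nm,b,h in(("wide",[((264,135),(198,122)),((389,134),(213,53))],[(266,229),(372,228)]),("narrow",[((120,157),(199,299)),((187,151),(200,208))],[(148,250),(207,244)])):
    B=[tri(*p) for p in b]; H=[atz("top",p,.045) for p in h]
    print(nm,np.round(B,4).tolist(),"len",np.linalg.norm(B[0]-B[1]),"hinge",np.round(H,4).tolist())
    m=(B[0]+B[1])/2; g=(H[0]+H[1])/2; e=H[0]-H[1]; ax=np.array([e[1],-e[0],0])/np.hypot(*e[:2])
    d=m-g; print(" mid",m,"dir",ax,"yaw bar",np.degrees(np.arctan2(*(B[0]-B[1])[[1,0]])), "r",np.linalg.norm([d@ax,d[2]]),"ang",np.arctan2(d[2],d@ax), np.arcsin(d[2]/.235))
    for p,X in zip(b,B): print(" reproj",pr("top",X)-p[0],pr("side",X)-p[1])
E
```

```text
wide [[0.6239, -0.0223, 0.2084], [0.6263, -0.2589, 0.2016]] len 0.2367225926863076 hinge [[0.453, -0.0274, 0.045], [0.4532, -0.2587, 0.045]]
 mid [ 0.62512756 -0.14057502  0.20501967] dir [0.99999923 0.00123705 0.        ] yaw bar 90.58653486190512 r 0.2349506259383626 ang 0.7492336834855668 0.7490382711233944
 reproj [0.01145471 0.20188045] [-0.38066282 -0.05250427]
 reproj [-0.0047345  -0.10024275] [0.14585591 0.0200085 ]
narrow [[0.5881, 0.2512, 0.1909], [0.6015, 0.1252, 0.1849]] len 0.1268365257822052 hinge [[0.4097, 0.2285, 0.045], [0.4216, 0.1009, 0.045]]
 mid [0.5948251  0.18821402 0.18789965] dir [0.99572078 0.09241283 0.        ] yaw bar 96.0629242338613 r 0.23029497958372644 ang 0.6693890929827703 0.6536444051516268
 reproj [-0.00230473 -0.25115673] [0.71370523 0.10048973]
 reproj [-0.03800282 -1.04430591] [2.39179182 0.31694388]
```

The wide board is at about 0.75 rad with its bar middle at (0.625, -0.141, 0.205). Its radius comes out at 0.235, as it should. I'll move above it.

Emit:
servo_tool --plan '[{"xyz": [0,0,-4],"twist": [0,0,0],"jaw": 0.3},{"xyz": [-1,-1,-8],"twist": [0,0,7],"jaw": 0.61},{"xyz": [-4,-3.4,-9.6],"twist": [0,0,14],"jaw": 0.61},{"xyz": [-7,-6,-9.6],"twist": [0,0,21],"jaw": 0.61},{"xyz": [-10,-8.6,-9.6],"twist": [0,0,28],"jaw": 0.61},{"xyz": [-13,-11.1,-9.6],"twist": [0,0,35],"jaw": 0.61},{"xyz": [-16,-13.7,-9.6],"twist": [0,0,42],"jaw": 0.61},{"xyz": [-19,-16.3,-9.6],"twist": [0,0,49],"jaw": 0.61},{"xyz": [-22,-18.9,-9.6],"twist": [0,0,56],"jaw": 0.61},{"xyz": [-25,-21.4,-9.6],"twist": [0,0,63],"jaw": 0.61}]' --newtons 25

```text
time_s: 0.93
tool_pos: [0.3964, 0.3073, 0.5005]
tool_rot: [-180.0, 0.0, 94.5]
force: [1.0, 0.9, 0.3]
grip_width: 0.0355
grasp_force: 0.0
```

```bash
cat > go.py <<'E'
import sys,numpy as np
from scipy.spatial.transform import Rotation as Ro
from cell import env
# go.py x y z(grasp point) tilt_deg yaw : tool-frame shift and twist to reach it
def go(g,tilt=0,yaw=90.3):
    o=env.get_obs(); R=Ro.from_euler("xyz",o["tool_rot"],degrees=True)
    T=Ro.from_euler("z",yaw,degrees=True)*Ro.from_euler("x",180-tilt,degrees=True)
    p=np.array(g)-T.apply([0,0,.164])
    print("grasp now",np.round(o["tool_pos"]+R.apply([0,0,.164]),4),"t",round(float(o["time_s"]),2),"F",np.round(o["force"],1),"w",round(float(o["grip_width"]),4),"gf",round(float(o["grasp_force"]),1))
    print("xyz cm",np.round(100*R.inv().apply(p-o["tool_pos"]),2),"twist",np.round((R.inv()*T).as_rotvec(degrees=True),2), "tz",np.round(T.apply([0,0,1]),3))
if __name__=="__main__":
    a=[float(v) for v in sys.argv[1:]]; go(a[:3],*a[3:])
E
python3 go.py .625 -.141 .30 10
```

```text
grasp now [0.3964 0.3073 0.3365] t 0.93 F [1.  0.9 0.3] w 0.0355 gf 0.0
xyz cm [-46.28  16.44   3.89] twist [-10.02  -0.36   4.18] tz [ 0.174  0.001 -0.985]
```

Emit:
servo_tool --plan '[{"xyz": [-4,1.4,0],"twist": [0,0,4],"jaw": 0.61},{"xyz": [-8,2.8,0],"twist": [0,0,4],"jaw": 0.61},{"xyz": [-12,4.2,0],"twist": [0,0,4],"jaw": 0.61},{"xyz": [-16,5.7,0],"twist": [0,0,4],"jaw": 0.61},{"xyz": [-20,7.1,0],"twist": [0,0,4],"jaw": 0.61},{"xyz": [-24,8.5,0],"twist": [0,0,4],"jaw": 0.61},{"xyz": [-28,9.9,0],"twist": [-2,0,4],"jaw": 0.61},{"xyz": [-32,11.4,0],"twist": [-4,0,4],"jaw": 0.61},{"xyz": [-36,12.8,0],"twist": [-6,0,4.2],"jaw": 0.61},{"xyz": [-40,14.2,0],"twist": [-8,0,4.2],"jaw": 0.61}]'

```text
time_s: 1.77
tool_pos: [0.5683, -0.0719, 0.5007]
tool_rot: [171.9, -0.3, 90.7]
force: [0.8, 0.7, 0.0]
grip_width: 0.0341
grasp_force: 0.0
```

```bash
python3 go.py .625 -.141 .27 10
```

```text
grasp now [ 0.5914 -0.0708  0.3383] t 1.77 F [0.8 0.7 0. ] w 0.0341 gf 0.0
xyz cm [-6.99  1.74  7.2 ] twist [-1.91 -0.35  0.31] tz [ 0.174  0.001 -0.985]
```

Emit:
servo_tool --plan '[{"xyz": [-3,0.8,2],"twist": [-1,0,0],"jaw": 0.61},{"xyz": [-5,1.3,4],"twist": [-2,0,0],"jaw": 0.61},{"xyz": [-7,1.7,6],"twist": [-2,-0.3,0.3],"jaw": 0.61},{"xyz": [-7,1.7,7.2],"twist": [-2,-0.3,0.3],"jaw": 0.61},{"xyz": [-7,1.7,7.2],"twist": [-2,-0.3,0.3],"jaw": 0.61}]'

```text
time_s: 2.18
tool_pos: [0.5949, -0.1399, 0.4278]
tool_rot: [170.4, -0.1, 90.2]
force: [-0.2, 1.2, -0.2]
grip_width: 0.0338
grasp_force: 0.0
```

```bash
python3 - <<'E'
from cell import env
import cv2,numpy as np
s=env.read_camera("side")["img"];t=env.read_camera("top")["img"]
a=cv2.resize(s[20:220,130:330],(400,400),interpolation=cv2.INTER_CUBIC);b=cv2.resize(t[80:280,230:430],(400,400),interpolation=cv2.INTER_CUBIC)
cv2.imwrite("pics/c1.png",np.hstack([a,b])[:,:,::-1])
E
python3 go.py .625 -.141 .205 10
```

```text
grasp now [ 0.6241 -0.1375  0.2696] t 2.28 F [-0.6  0.2  0.4] w 0.0338 gf 0.0
xyz cm [-0.33 -1.05  6.38] twist [-0.08 -0.11  0.08] tz [ 0.174  0.001 -0.985]
```

View pics/c1.png

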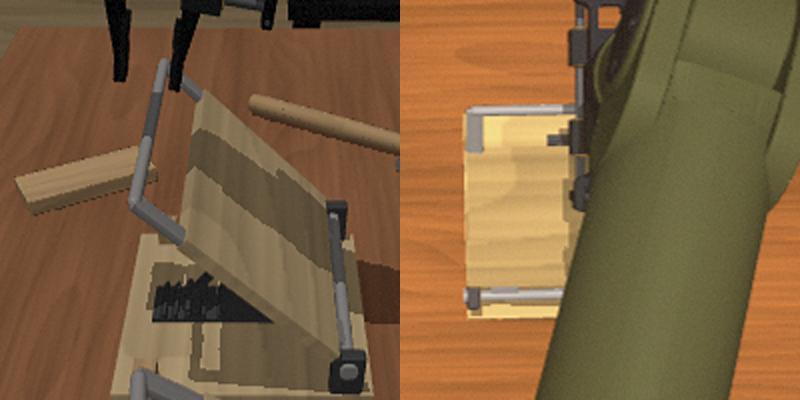

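The side crop shows the fingertips at (120,80) and (175,90), straddling the bar, whose middle is near (151,130). The alignment is good, so I'll descend and close.

Emit:
servo_tool --plan '[{"xyz": [-0.2,-0.5,2],"twist": [0,0,0],"jaw": 0.61},{"xyz": [-0.3,-1,4],"twist": [0,0,0],"jaw": 0.61},{"xyz": [-0.3,-1,5.5],"twist": [0,0,0],"jaw": 0.61},{"xyz": [-0.3,-1,6.3],"twist": [0,0,0],"jaw": 0.61},{"xyz": [-0.3,-1,6.3],"twist": [0,0,0],"jaw": 0.61}]'

```text
time_s: 2.7
tool_pos: [0.597, -0.1404, 0.367]
tool_rot: [170.1, -0.1, 90.5]
force: [-1.0, 1.7, 0.6]
grip_width: 0.0339
grasp_force: 0.0
```

Emit:
servo_tool --plan '[{"xyz": [0,0,0],"twist": [0,0,0],"jaw": 0.8},{"xyz": [0,0,0],"twist": [0,0,0],"jaw": 1},{"xyz": [0,0,0],"twist": [0,0,0],"jaw": 1},{"xyz": [0,0,0],"twist": [0,0,0],"jaw": 1},{"xyz": [0,0,0],"twist": [0,0,0],"jaw": 1}]' --newtons 25

```text
time_s: 3.12
tool_pos: [0.5977, -0.1423, 0.3692]
tool_rot: [169.7, -0.0, 90.3]
force: [-0.5, 0.2, -1.1]
grip_width: 0.0089
grasp_force: 25.2
```

```bash
cat > arc.py <<'E'
# tool-frame way points (cm, deg) for bar angles; centre fitted so that the present grasp lies on the arc
import sys,numpy as np
from scipy.spatial.transform import Rotation as Ro
from cell import env
tilt=float(sys.argv[1]); th=[float(v) for v in sys.argv[2:]]
o=env.get_obs();R=Ro.from_euler("xyz",o["tool_rot"],degrees=True);p=o["tool_pos"];g=p+R.apply([0,0,.164])
print("g",np.round(g,4),"t",round(float(o["time_s"]),2),"F",np.round(o["force"],1),"w",round(float(o["grip_width"]),4),"gf",round(float(o["grasp_force"]),1),"ang",np.arctan2(g[2]-.045,g[0]-.453),"r",np.hypot(g[2]-.045,g[0]-.453))
T=Ro.from_euler("z",90.3,degrees=True)*Ro.from_euler("x",180-tilt,degrees=True)
for a in th:
    q=np.array([.453+.235*np.cos(a),-.1405,.045+.235*np.sin(a)])
    q[1]=g[1]
    print(a,np.round(100*R.inv().apply(q-T.apply([0,0,.164])-p),1),np.round((R.inv()*T).as_rotvec(degrees=True),1))
E
python3 arc.py 10 .75 .78 .86 .94 1.02 1.1 1.15 1.2
```

```text
g [ 0.6269 -0.142   0.2078] t 3.12 F [-0.5  0.2 -1.1] w 0.0089 gf 25.2 ang 0.7524311543376009 r 0.23822711760217277
0.75 [ 0.  -0.2  0.2] [ 0.3 -0.   0. ]
0.78 [ 0.  -0.6 -0.4] [ 0.3 -0.   0. ]
0.86 [ 0.  -1.7 -1.9] [ 0.3 -0.   0. ]
0.94 [ 0.  -2.9 -3.3] [ 0.3 -0.   0. ]
1.02 [ 0.  -4.3 -4.6] [ 0.3 -0.   0. ]
1.1 [ 0.  -5.7 -5.8] [ 0.3 -0.   0. ]
1.15 [ 0.1 -6.7 -6.5] [ 0.3 -0.   0. ]
1.2 [ 0.1 -7.7 -7.1] [ 0.3 -0.   0. ]
```

The bar is gripped at 25 N. I'll raise it along the arc.

Emit:
servo_tool --plan '[{"xyz": [0,-0.4,-0.4],"twist": [0,0,0],"jaw": 1},{"xyz": [0,-0.8,-0.9],"twist": [0,0,0],"jaw": 1},{"xyz": [0,-1.2,-1.4],"twist": [0,0,0],"jaw": 1},{"xyz": [0,-1.7,-1.9],"twist": [0,0,0],"jaw": 1},{"xyz": [0,-2.1,-2.4],"twist": [0,0,0],"jaw": 1},{"xyz": [0,-2.5,-2.9],"twist": [0,0,0],"jaw": 1},{"xyz": [0,-2.9,-3.3],"twist": [0,0,0],"jaw": 1},{"xyz": [0,-2.9,-3.3],"twist": [0,0,0],"jaw": 1}]'

```text
time_s: 3.78
tool_pos: [0.562, -0.1429, 0.3981]
tool_rot: [169.9, -0.1, 90.3]
force: [-6.9, 2.2, 17.2]
grip_width: 0.0086
grasp_force: 23.5
```

```bash
python3 arc.py 10 .94 1.02 1.1 1.15 1.2
```

```text
g [ 0.5908 -0.1424  0.2367] t 3.78 F [-6.9  2.2 17.2] w 0.0086 gf 23.5 ang 0.9474472067286642 r 0.23608078950723543
0.94 [0.  0.1 0.2] [ 0.1 -0.1 -0. ]
1.02 [ 0.  -1.3 -1.1] [ 0.1 -0.1 -0. ]
1.1 [ 0.1 -2.7 -2.3] [ 0.1 -0.1 -0. ]
1.15 [ 0.1 -3.7 -3. ] [ 0.1 -0.1 -0. ]
1.2 [ 0.1 -4.7 -3.6] [ 0.1 -0.1 -0. ]
```

Emit:
servo_tool --plan '[{"xyz": [0,-0.4,-0.3],"twist": [0,0,0],"jaw": 1},{"xyz": [0,-0.8,-0.7],"twist": [0,0,0],"jaw": 1},{"xyz": [0,-1.3,-1.1],"twist": [0,0,0],"jaw": 1},{"xyz": [0,-1.3,-1.1],"twist": [0,0,0],"jaw": 1}]'

```text
time_s: 4.12
tool_pos: [0.5481, -0.1429, 0.4062]
tool_rot: [169.7, -0.1, 90.3]
force: [5.1, -0.4, 4.7]
grip_width: 0.0089
grasp_force: 24.5
```

```bash
python3 arc.py 10 .94 1.02 1.1 1.15 1.2
python3 - <<'E'
from cell import env
import cv2,numpy as np
s=env.read_camera("side")["img"]
cv2.imwrite("pics/c2.png",cv2.resize(s[0:230,130:330],None,fx=2.5,fy=2.5,interpolation=cv2.INTER_CUBIC)[:,:,::-1])
E
```

```text
g [ 0.5775 -0.1425  0.2449] t 4.12 F [ 5.1 -0.4  4.7] w 0.0089 gf 24.5 ang 1.0136045992582774 r 0.2355077673406033
0.94 [0.  1.3 1.2] [ 0.3 -0.1 -0. ]
1.02 [ 0.  -0.1 -0.1] [ 0.3 -0.1 -0. ]
1.1 [ 0.  -1.5 -1.3] [ 0.3 -0.1 -0. ]
1.15 [ 0.  -2.5 -1.9] [ 0.3 -0.1 -0. ]
1.2 [ 0.  -3.4 -2.6] [ 0.3 -0.1 -0. ]
```

View pics/c2.png

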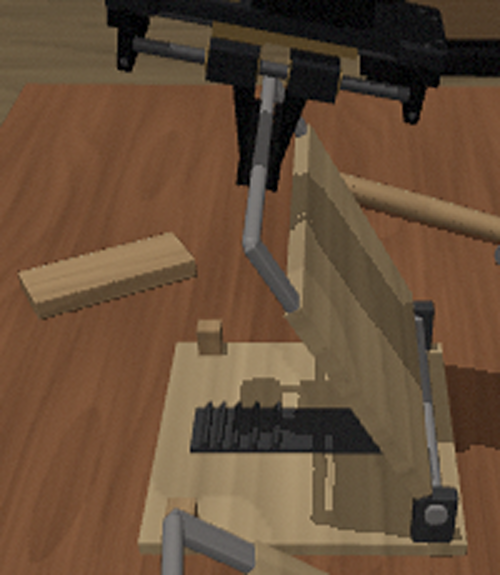

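The crop shows the bar between the fingers at about (262,180) and the board following the gripper. I'll go on past the top.

Emit:
servo_tool --plan '[{"xyz": [0,-0.5,-0.4],"twist": [0,0,0],"jaw": 1},{"xyz": [0,-1,-0.9],"twist": [0,0,0],"jaw": 1},{"xyz": [0,-1.5,-1.3],"twist": [0,0,0],"jaw": 1},{"xyz": [0,-2,-1.6],"twist": [0,0,0],"jaw": 1},{"xyz": [0,-2.5,-1.9],"twist": [0,0,0],"jaw": 1},{"xyz": [0,-3,-2.3],"twist": [0,0,0],"jaw": 1},{"xyz": [0,-3.5,-2.6],"twist": [0,0,0],"jaw": 1},{"xyz": [0,-3.5,-2.6],"twist": [0,0,0],"jaw": 1},{"xyz": [0,-3.5,-2.6],"twist": [0,0,0],"jaw": 1},{"xyz": [0,-3.5,-2.6],"twist": [0,0,0],"jaw": 1}]'

```text
time_s: 5.0
tool_pos: [0.5086, -0.1432, 0.4238]
tool_rot: [169.9, -0.0, 90.3]
force: [3.4, -1.8, 5.6]
grip_width: 0.0083
grasp_force: 24.5
```

```bash
python3 arc.py 10 1.2 1.1 1 .9 .8 .7 .6
python3 - <<'E'
from cell import env
import cv2,numpy as np
s=env.read_camera("side")["img"]
cv2.imwrite("pics/c3.png",cv2.resize(s[0:230,130:330],None,fx=2.5,fy=2.5,interpolation=cv2.INTER_CUBIC)[:,:,::-1])
E
```

```text
g [ 0.5372 -0.1429  0.2624] t 5.0 F [ 3.4 -1.8  5.6] w 0.0083 gf 24.5 ang 1.2012434112367765 r 0.23309535939019418
1.2 [ 0.   0.1 -0.1] [ 0.1 -0.  -0. ]
1.1 [-0.   2.1  1.2] [ 0.1 -0.  -0. ]
1.0 [-0.   3.9  2.7] [ 0.1 -0.  -0. ]
0.9 [-0.   5.5  4.4] [ 0.1 -0.  -0. ]
0.8 [-0.   7.   6.2] [ 0.1 -0.  -0. ]
0.7 [-0.   8.3  8.2] [ 0.1 -0.  -0. ]
0.6 [-0.1  9.3 10.3] [ 0.1 -0.  -0. ]
```

View pics/c3.png

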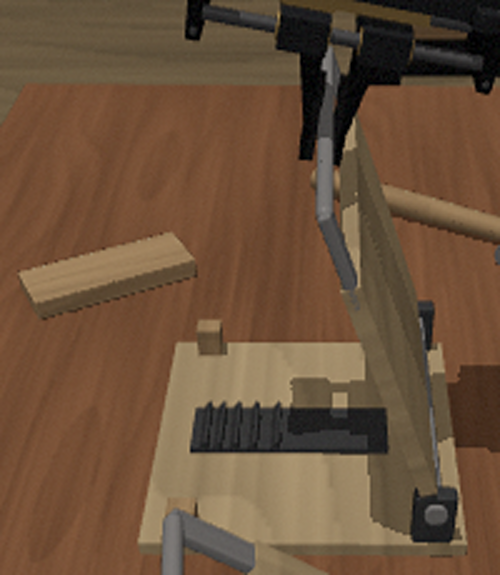

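The crop shows the board near 1.2 rad with its bar in the fingers at about (325,140), and no prop in the rack. I'll lower it slowly and watch the force.

Emit:
servo_tool --plan '[{"xyz": [0,1,0.6],"twist": [0,0,0],"jaw": 1},{"xyz": [0,2.1,1.2],"twist": [0,0,0],"jaw": 1},{"xyz": [0,3,1.9],"twist": [0,0,0],"jaw": 1},{"xyz": [0,3.9,2.7],"twist": [0,0,0],"jaw": 1},{"xyz": [0,4.7,3.5],"twist": [0,0,0],"jaw": 1},{"xyz": [0,5.5,4.4],"twist": [0,0,0],"jaw": 1},{"xyz": [0,6,4.9],"twist": [0,0,0],"jaw": 1},{"xyz": [0,6.3,5.3],"twist": [0,0,0],"jaw": 1},{"xyz": [0,6.3,5.3],"twist": [0,0,0],"jaw": 1}]'

```text
time_s: 5.8
tool_pos: [0.5811, -0.1422, 0.382]
tool_rot: [169.9, 0.0, 90.3]
force: [5.4, -0.4, 5.1]
grip_width: 0.0087
grasp_force: 24.6
```

```bash
python3 arc.py 10 .85 .8 .75 .7 .65 .6 .55 .5 .45 .4 .35
```

```text
g [ 0.6099 -0.1421  0.2206] t 5.8 F [ 5.4 -0.4  5.1] w 0.0087 gf 24.6 ang 0.8414394688914413 r 0.2354721400969404
0.85 [-0.  -0.1 -0.1] [0.1 0.  0. ]
0.8 [-0.   0.6  0.8] [0.1 0.  0. ]
0.75 [-0.   1.2  1.8] [0.1 0.  0. ]
0.7 [-0.   1.9  2.8] [0.1 0.  0. ]
0.65 [-0.   2.4  3.8] [0.1 0.  0. ]
0.6 [-0.   2.9  4.9] [0.1 0.  0. ]
0.55 [-0.   3.4  6. ] [0.1 0.  0. ]
0.5 [-0.   3.8  7.1] [0.1 0.  0. ]
0.45 [-0.   4.1  8.2] [0.1 0.  0. ]
0.4 [-0.   4.4  9.3] [0.1 0.  0. ]
0.35 [-0.   4.6 10.5] [0.1 0.  0. ]
```

Force is low and it's already below the 0.94 notch, so the prop is clear.

Emit:
servo_tool --plan '[{"xyz": [0,0.6,0.8],"twist": [0,0,0],"jaw": 1},{"xyz": [0,1.2,1.8],"twist": [0,0,0],"jaw": 1},{"xyz": [0,1.9,2.8],"twist": [0,0,0],"jaw": 1},{"xyz": [0,2.4,3.8],"twist": [0,0,0],"jaw": 1},{"xyz": [0,2.9,4.9],"twist": [0,0,0],"jaw": 1},{"xyz": [0,3.4,6],"twist": [0,0,0],"jaw": 1},{"xyz": [0,3.8,7.1],"twist": [0,0,0],"jaw": 1},{"xyz": [0,4.1,8.2],"twist": [0,0,0],"jaw": 1},{"xyz": [0,4.3,9],"twist": [0,0,0],"jaw": 1},{"xyz": [0,4.4,9.3],"twist": [0,0,0],"jaw": 1}]'

```text
time_s: 6.63
tool_pos: [0.6429, -0.1415, 0.2998]
tool_rot: [169.4, 0.1, 90.3]
force: [14.5, -1.3, 4.4]
grip_width: 0.0079
grasp_force: 24.7
```

```bash
python3 arc.py 10 .35 .3 .25 .2 .15 .1 .05 0
```

```text
g [ 0.6731 -0.1415  0.1386] t 6.63 F [14.5 -1.3  4.4] w 0.0079 gf 24.7 ang 0.40213384263928664 r 0.23913383938429428
0.35 [-0.   0.   1.3] [0.6 0.  0. ]
0.3 [-0.   0.2  2.5] [0.6 0.  0. ]
0.25 [-0.   0.3  3.6] [0.6 0.  0. ]
0.2 [-0.   0.3  4.8] [0.6 0.  0. ]
0.15 [-0.   0.3  6. ] [0.6 0.  0. ]
0.1 [-0.   0.2  7.1] [0.6 0.  0. ]
0.05 [-0.   0.1  8.3] [0.6 0.  0. ]
0.0 [-0.  -0.1  9.5] [0.6 0.  0. ]
```

Emit:
servo_tool --plan '[{"xyz": [0,0,0.7],"twist": [0,0,0],"jaw": 1},{"xyz": [0,0,1.5],"twist": [0,0,0],"jaw": 1},{"xyz": [0,0.1,2.4],"twist": [0,0,0],"jaw": 1},{"xyz": [0,0.2,3.3],"twist": [0,0,0],"jaw": 1},{"xyz": [0,0.2,4.2],"twist": [0,0,0],"jaw": 1},{"xyz": [0,0.2,5],"twist": [0,0,0],"jaw": 1},{"xyz": [0,0.2,5.8],"twist": [0,0,0],"jaw": 1},{"xyz": [0,0.2,6.5],"twist": [0,0,0],"jaw": 1},{"xyz": [0,0.1,7.1],"twist": [0,0,0],"jaw": 1},{"xyz": [0,0.1,7.5],"twist": [0,0,0],"jaw": 1}]'

```text
time_s: 7.47
tool_pos: [0.6614, -0.1409, 0.23]
tool_rot: [168.5, 0.2, 90.4]
force: [26.8, -2.3, 1.9]
grip_width: 0.0076
grasp_force: 25.0
```

```bash
python3 arc.py 10 .1 .05 0
```

```text
g [ 0.694  -0.1412  0.0693] t 7.47 F [26.8 -2.3  1.9] w 0.0076 gf 25.0 ang 0.10031205818644952 r 0.2422354840257024
0.1 [-0.  -0.3 -0.1] [1.5 0.2 0.1]
0.05 [-0.  -0.4  1.1] [1.5 0.2 0.1]
0.0 [-0.  -0.6  2.3] [1.5 0.2 0.1]
```

Emit:
servo_tool --plan '[{"xyz": [0,0.3,0.4],"twist": [0,0,0],"jaw": 1},{"xyz": [0,0.5,0.8],"twist": [0,0,0],"jaw": 1},{"xyz": [0,0.5,1.2],"twist": [0,0,0],"jaw": 1},{"xyz": [0,0.4,1.5],"twist": [0,0,0],"jaw": 1},{"xyz": [0,0.4,1.8],"twist": [0,0,0],"jaw": 1},{"xyz": [0,0.3,2],"twist": [0,0,0],"jaw": 1},{"xyz": [0,0.3,2],"twist": [0,0,0],"jaw": 1}]'

```text
time_s: 8.05
tool_pos: [0.6651, -0.1411, 0.2082]
tool_rot: [169.1, 0.1, 90.3]
force: [21.8, -2.0, -1.0]
grip_width: 0.0074
grasp_force: 25.1
```

```bash
python3 arc.py 10 .1 .05 0
python3 - <<'E'
from cell import env
import cv2,numpy as np
s=env.read_camera("side")["img"]
cv2.imwrite("pics/c4.png",cv2.resize(s[30:230,100:340],None,fx=2.5,fy=2.5,interpolation=cv2.INTER_CUBIC)[:,:,::-1])
E
```

```text
g [ 0.6962 -0.1412  0.0472] t 8.05 F [21.8 -2.  -1. ] w 0.0074 gf 25.1 ang 0.009153423256663877 r 0.24321749074327312
0.1 [-0.  -0.2 -2.3] [0.9 0.1 0. ]
0.05 [-0.  -0.4 -1.1] [0.9 0.1 0. ]
0.0 [-0.  -0.6  0.1] [0.9 0.1 0. ]
```

View pics/c4.png

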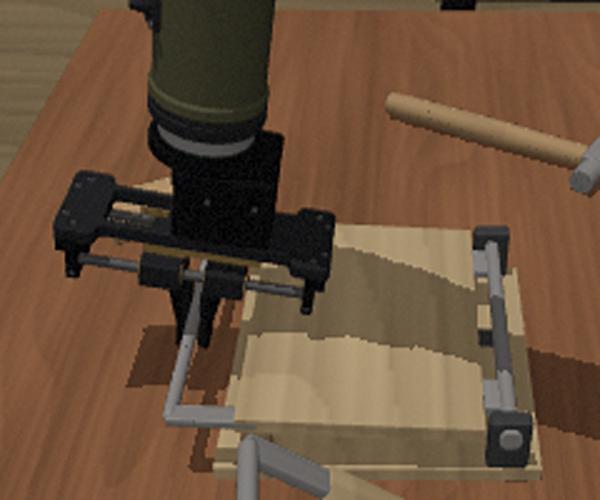

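The crop shows the board nearly flat, with the bar still in the fingers at about (195,320). I'll press down the last few mm until I feel contact.

Emit:
servo_tool --plan '[{"xyz": [0,0.2,0.1],"twist": [0,0,0],"jaw": 1},{"xyz": [0,0.4,0.2],"twist": [0,0,0],"jaw": 1},{"xyz": [0,0.4,0.3],"twist": [0,0,0],"jaw": 1},{"xyz": [0,0.4,0.4],"twist": [0,0,0],"jaw": 1},{"xyz": [0,0.4,0.4],"twist": [0,0,0],"jaw": 1}]'

```text
time_s: 8.52
tool_pos: [0.6668, -0.1413, 0.2029]
tool_rot: [169.6, 0.0, 90.3]
force: [13.9, -1.5, -1.6]
grip_width: 0.0075
grasp_force: 24.9
```

```bash
python3 arc.py 10 0
```

```text
g [ 0.6964 -0.1412  0.0415] t 8.52 F [13.9 -1.5 -1.6] w 0.0075 gf 24.9 ang -0.01419429779782623 r 0.2434508305626353
0.0 [-0.  -0.7 -0.5] [0.4 0.  0. ]
```

Emit:
servo_tool --plan '[{"xyz": [0,0.2,0.1],"twist": [0,0,0],"jaw": 1},{"xyz": [0,0.3,0.2],"twist": [0,0,0],"jaw": 1},{"xyz": [0,0.3,0.3],"twist": [0,0,0],"jaw": 1},{"xyz": [0,0.3,0.4],"twist": [0,0,0],"jaw": 1},{"xyz": [0,0.3,0.4],"twist": [0,0,0],"jaw": 1}]'

```text
time_s: 8.93
tool_pos: [0.6681, -0.1415, 0.1976]
tool_rot: [170.0, -0.1, 90.3]
force: [8.2, -1.2, -2.0]
grip_width: 0.0073
grasp_force: 25.0
```

```bash
python3 arc.py 10 0;python3 - <<'E'
from cell import env
import cv2,numpy as np
s=env.read_camera("side")["img"]
cv2.imwrite("pics/c5.png",cv2.resize(s[110:230,140:320],None,fx=4,fy=4,interpolation=cv2.INTER_CUBIC)[:,:,::-1])
E
```

```text
g [ 0.6965 -0.1412  0.036 ] t 8.93 F [ 8.2 -1.2 -2. ] w 0.0073 gf 25.0 ang -0.03674598104035275 r 0.24365365773923436
0.0 [ 0.  -0.7 -1. ] [-0.  -0.1 -0. ]
```

View pics/c5.png

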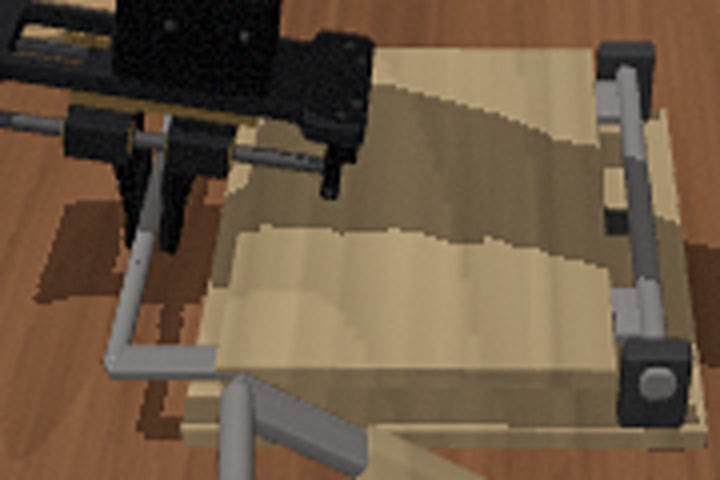

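The crop shows the near corner of the bar at (112,362), which is image pixel (168,200.5). I'll work out its height.

Run:
```python
from h import *
c=C["side"]
for uv in((168,200.5),):
    d=c["R"].T@np.linalg.inv(c["K"])@[*uv,1]; o=-c["R"].T@c["t"]
    for y in(-.022,-.027): print(np.round(o+d*(y-o[1])/d[1],4))
```

```text
[ 0.6933 -0.022   0.0464]
[ 0.6951 -0.027   0.0413]
```

Emit:
servo_tool --plan '[{"xyz": [0,0.1,0.1],"twist": [0,0,0],"jaw": 1},{"xyz": [0,0.2,0.2],"twist": [0,0,0],"jaw": 1},{"xyz": [0,0.2,0.3],"twist": [0,0,0],"jaw": 1},{"xyz": [0,0.2,0.4],"twist": [0,0,0],"jaw": 1},{"xyz": [0,0.2,0.5],"twist": [0,0,0],"jaw": 1},{"xyz": [0,0.2,0.5],"twist": [0,0,0],"jaw": 1}]'

```text
time_s: 9.48
tool_pos: [0.6691, -0.1421, 0.1963]
tool_rot: [170.3, -0.3, 90.3]
force: [-13.3, 3.6, 23.6]
grip_width: 0.0078
grasp_force: 23.9
```

```bash
python3 arc.py 10 0;python3 - <<'E'
from cell import env
import cv2,numpy as np
s=env.read_camera("side")["img"]
cv2.imwrite("pics/c6.png",cv2.resize(s[110:230,140:320],None,fx=4,fy=4,interpolation=cv2.INTER_CUBIC)[:,:,::-1])
E
```

```text
g [ 0.6966 -0.1412  0.0346] t 9.48 F [-13.3   3.6  23.6] w 0.0078 gf 23.9 ang -0.0425124897158819 r 0.24386314884529614
0.0 [ 0.1 -0.8 -1.2] [-0.3 -0.3 -0.1]
```

View pics/c6.png

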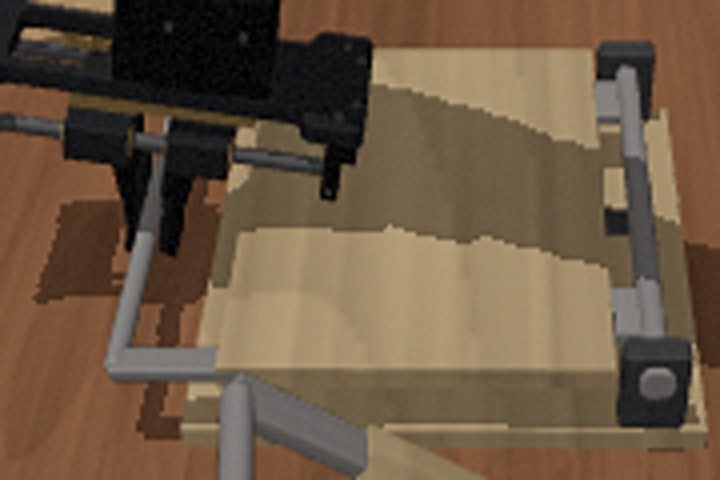

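There is a firm contact of 24 N upwards and the picture is unchanged, with the bar corner at (112,362), so the board is flat. I'll ease the load, open a little and withdraw upward.

Emit:
servo_tool --plan '[{"xyz": [0,0,-0.2],"twist": [0,0,0],"jaw": 1},{"xyz": [0,0,-0.3],"twist": [0,0,0],"jaw": 1},{"xyz": [0,0,-0.3],"twist": [0,0,0],"jaw": 0.85},{"xyz": [0,0,-0.3],"twist": [0,0,0],"jaw": 0.72},{"xyz": [0,0,-0.3],"twist": [0,0,0],"jaw": 0.72},{"xyz": [0,0,-0.3],"twist": [0,0,0],"jaw": 0.72}]'

```text
time_s: 10.03
tool_pos: [0.6702, -0.1416, 0.196]
tool_rot: [170.1, -0.1, 90.3]
force: [0.1, -0.5, 0.1]
grip_width: 0.0221
grasp_force: 0.0
```

Emit:
servo_tool --plan '[{"xyz": [0,0,-0.5],"twist": [0,0,0],"jaw": 0.72},{"xyz": [0,0,-1.2],"twist": [0,0,0],"jaw": 0.72},{"xyz": [0,0,-2],"twist": [0,0,0],"jaw": 0.72},{"xyz": [0,0,-3],"twist": [0,0,0],"jaw": 0.72},{"xyz": [0,0,-5],"twist": [0,0,0],"jaw": 0.72},{"xyz": [0,0,-8],"twist": [0,0,0],"jaw": 0.72},{"xyz": [0,0,-12],"twist": [0,0,0],"jaw": 0.72},{"xyz": [0,0,-16],"twist": [0,0,0],"jaw": 0.72},{"xyz": [0,0,-20],"twist": [0,0,0],"jaw": 0.72},{"xyz": [0,0,-20],"twist": [0,0,0],"jaw": 0.72}]'

```text
time_s: 10.87
tool_pos: [0.6365, -0.1444, 0.4048]
tool_rot: [169.1, 0.0, 90.2]
force: [2.1, -0.9, 2.2]
grip_width: 0.0246
grasp_force: 0.0
```

Run:
```python
from cell import env
import cv2,numpy as np
s=env.read_camera("side")["img"]
cv2.imwrite("pics/c7.png",s[:,:,::-1]);print(env.get_obs()["force"])
```

```text
[0.35216243 0.38276862 0.36621581]
```

View pics/c7.png

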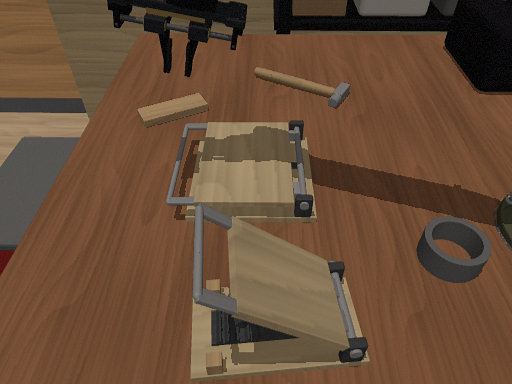

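The wide board lies flat with its bar from (187,126) to (170,200). The narrow board is still propped with its bar at (200,208)–(199,299), as at the start, and the gripper is clear.

```bash
python3 -c "from cell import env;print(env.sign_off())"
```

```text
the job is handed in; nothing more can be done
None
```

The wide board is folded flat and released, the narrow board is still propped as it was, and the job was handed in at about 11 s; the hand-in call gave no verdict.

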